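# Take down the rear pail from a crowded hook

### The arm

A 6-joint arm with a two-finger parallel gripper is mounted at the origin on a cart in front of the work surface, level with it; the furniture and walls round the work are solid. World frame = base frame: x ahead of the robot, y to its left, z up, the work surface at z = 0. Lengths are in m, angles in rad, forces in N, time in s.
With the tool pointing down it reaches from about 0.25 to 0.8 m from the base axis. Payload 8.5 kg.
Tool frame: the origin (TCP) lies midway between the tips of the shut fingers; the grasp point (between the pads) lies 19 mm behind it; z points along the fingers, y is the line along which they close (so a half turn about z gives the same grasp; the last joint's range is limited). The gripper opens to 85 mm and grips with 20 to 120 N. Pads are 22 mm wide; open, the fingers measure 114 mm over their backs; the gripper's body (76 mm by 85 mm) begins 54 mm behind the grasp point. The pads swing forward as they close: fully open they stand 13 mm farther back than shut.
Start: joints at [1.235, 0.238, -0.013, 1.319, 0, 1.571], TCP at [0.173, 0.496, 0.231] pointing down, gripper open.
Joint ranges: [-2.66, 2.66], [-1.03, 1.9], [-1.14, 1.46], [-1.82, 2.27], [-1.45, 1.34], [-3.14, 3.14]. Speed limits (rad/s): [2.22, 2.22, 2.79, 3.14, 3.14, 3.14].

### API

Orientations are given as a rotation vector (axis times angle).
In Python, from plant import bot, optics, workorder gives the robot as it stands. The module is installed in compiled form; this text tells all that it offers.
- The arm moves only by the shell command python3 -m inch 'ROWS' [FORCE]. ROWS is JSON, a list of rows, each an object of numbers: "grip": the opening, from -1 (shut) to 1 (fully open); "dx", "dy", "dz": the shift along the tool's x, y, z normalised to -1 to 1, where 1 is 120 mm; "yaw": the turn about the tool's z normalised to -1 to 1, where 1 is 180 degrees. In form: [{"grip": .., "dx": .., "dy": .., "dz": .., "yaw": ..}, ...]. A call has 1 to 5 rows; each row is the pose to reach, as a shift and turn from the pose commanded when the call began, along the tool's axes at that moment, turning the shorter way round; what a row does not reach only later rows make up. A row lasts 1/12 s, in which the tool goes at most 41.7 mm and 7.16 degrees, less where a joint would pass 70% of its speed; a pose out of reach is approached as far as the arm can. A call with a number of a shift or a turn outside -1 to 1 is refused whole. A call with a gripper value outside its range is refused whole. The fingers move at their own pace and stop on an object; FORCE is the grip in N (left out, the last holds). Time passes only in rows, so rows that repeat a pose let the fingers close. It gives the time, the measured TCP pose, the force, the opening and the grip force at its end, in the units of the state.
- bot.observe(): the state, without advancing time (a new reading comes with each control period).
- optics.camera(name): name is "scene" or "top"; returns a dict with "img" (400x640x3 uint8, blue, green, red), "range_z" (400x640 float32, m along the optical axis (not along the pixel's ray), 0 where there is no reading), "intrinsics" (3x3 intrinsics, pixels), "cam_to_world" (4x4, takes a point from camera to world coordinates). Camera axes: x right, y up, looking along -z (the intrinsics and any distortion apply to the point x, -y, -z); pixel columns grow to the right and rows downward; lengths in m; the calibration is good to about 2 mm. A picture is of the moment at which its call begins.
- workorder.job_done(): hands the job in; it is judged then, once.
The state is a dict: "clock": time; "joint_positions": joint angles; "joint_velocities": joint speeds; "joint_torque": joint torques, N m; "tool_pos": TCP position; "tool_rot": TCP orientation; "wrist_force": force on the tool from outside, world axes, zero at the start; "moment": the same for the moment, N m; "grip_width": finger opening in m; "gripper_force": force on a finger pad.
Only numpy, scipy, OpenCV 4.12 (cv2) and the standard library are available. Lean on these libraries where they do the work, as an engineer would, in place of code of your own. Each camera call takes 0.05 s, during which the arm holds its last target. There are 200 camera calls.

### The job

Two small steel pails hang one behind the other on one of the two hook stands. Move the shallow front pail over to the arm of the empty hook stand, so that you can take down the deeper rear pail, and set that one upright on the wooden board. Leave the front pail hanging on the other stand.

Things in the scene. Friction and masses are not known exactly. Their poses are not given: they have to be found in the camera images.
- pail_front_handle (a point): Front pail: round steel, rim 44 mm wide, 34 deep, hung at the arm's tip end by a rigid strap handle. Point: mid between the handle's upright sides, 68 over underside, 34 over rim, 22 under arm axis when hung. Sides: 50 over outer faces along y (grasp here; arm runs between), 14 wide, straight to 50 over rim, then a low roof that sits on the arm; 50 lift play. x along arm, its tip at -x; z up.
- pail_rear_handle (a point): Rear pail: as the front one but 50 mm deep, hung behind it on the same arm, about 62 mm further in. Point: midway between the upright sides of its handle, 84 mm above its underside, 34 over the rim, 22 under the arm's axis when hung; 50 mm over the sides along y. x along the arm, its free tip at -x; from this point it is about 110 mm to the end of the arm's upturned tip.
- hook_spare_arm (a point): Arm of the empty hook stand (both stands alike, fixed: wooden foot, 8 mm round steel bar up the back, then level towards the robot, axis 145 mm above the worktop). Point: on the arm's axis, half-way. The level part goes 63 mm to -x, then an upturned tip ends 76 mm out, 12 mm higher; to +x 65 mm to the post. x along the arm, z up. A hung pail's handle point is 22 mm below the axis.
- board_top (a point): Wooden board, 190 x 270 x 21 mm, lying flat and fixed on the worktop. Point: centre of its top face; x along its short side, y along its long side, z up. A salt shaker (44 mm wide, 90 mm high) stands on it near its short edge far from the robot, about 105 mm along -y; the rest of the board is bare.
There are look-alikes about, which are no part of the job. Leave any black or green look-alike of the part that bears pail_rear_handle alone. Leave any blue or yellow look-alike of the part that bears pail_front_handle alone.

How it is judged:
By the outcome, as a careful person would: the job done as asked, in the order asked, and still so for the second after the job is handed in, with the robot touching nothing.
It also fails if it takes over 64 s, if anything falls off the work surface, if the arm or the gripper's body presses on something with over 40 N, if the wrist force passes 120 N, or if a joint passes its speed limit or range.

## Working session

There is one attempt and no reset: what is moved stays moved. The work goes in short steps, Python scripts to look and compute and a shell command to move; the robot and the scene stay as the last step left them, time stands still between calls to the robot, and variables do not carry over. Pictures are saved under pics/ and viewed, at most 12 in all, crops included, and the job is handed in when it is done.

```bash
mkdir -p pics
cat > h.py <<'E'
import numpy as np, cv2
from plant import bot, optics, workorder
def cam(n):
    c=optics.camera(n); return c
def pts(c):
    K=np.array(c["intrinsics"]);T=np.array(c["cam_to_world"]);d=c["range_z"]
    v,u=np.mgrid[0:400,0:640]
    x=(u-K[0,2])/K[0,0]*d; y=(v-K[1,2])/K[1,1]*d
    P=np.stack([x,-y,-d],-1)@T[:3,:3].T+T[:3,3]
    P[d<=0]=np.nan
    return P
E
python3 - <<'E'
from h import *
s=bot.observe();print({k:np.round(v,3) for k,v in s.items()})
for n in("scene","top"):
    c=cam(n);cv2.imwrite(f"pics/{n}0.png",c["img"]);np.savez(f"{n}0.npz",**c)
    print(np.round(c["intrinsics"],1),np.round(c["cam_to_world"],3))
E
```

```text
{'clock': np.float64(0.0), 'joint_positions': array([ 1.235,  0.239, -0.014,  1.319,  0.   ,  1.571]), 'joint_velocities': array([-0.002, -0.001,  0.   , -0.001,  0.003, -0.   ]), 'joint_torque': array([-1.0000e-03, -5.3878e+01,  3.4644e+01,  1.8000e-02, -0.0000e+00,
       -0.0000e+00]), 'tool_pos': array([0.173, 0.495, 0.231]), 'tool_rot': array([-5.250e-01, -3.097e+00,  2.000e-03]), 'wrist_force': array([0.184, 0.188, 0.302]), 'moment': array([-0.011,  0.012, -0.035]), 'gripper_force': np.float64(0.0), 'grip_width': np.float64(0.085)}
[[476.3   0.  317.4]
 [  0.  476.3 198.2]
 [  0.    0.    1. ]] [[-0.578  0.347 -0.739 -0.72 ]
 [-0.816 -0.267  0.513  0.905]
 [-0.019  0.899  0.437  0.792]
 [ 0.     0.     0.     1.   ]]
[[449.6   0.  323.6]
 [  0.  449.6 194.2]
 [  0.    0.    1. ]] [[ 0.006  0.899 -0.438 -0.353]
 [-1.     0.006 -0.003  0.136]
 [ 0.     0.438  0.899  1.676]
 [ 0.     0.     0.     1.   ]]
```

View pics/scene0.png

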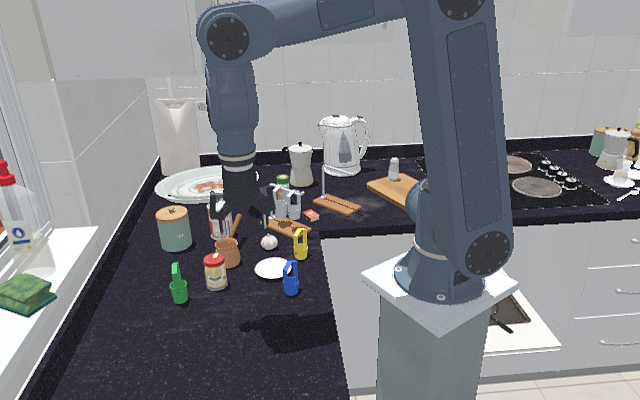

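View pics/top0.png

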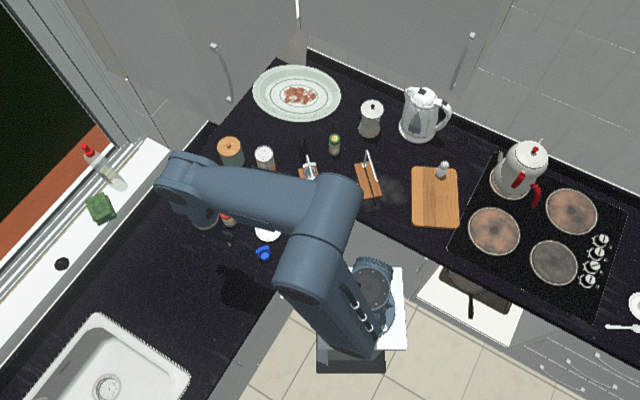

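The scene view shows the loaded stand with two steel pails at about (285,203), the empty stand at (335,203) and the board at (395,192). The look-alikes are green (178,285), blue (291,278) and yellow (300,243), all standing on the worktop, so I choose the steel pair at (285,203).

Run:
```python
from h import *
a=cv2.imread("pics/scene0.png")[150:250,230:390];b=cv2.imread("pics/top0.png")[125:225,285:385]
cv2.imwrite("pics/crop0.png",np.vstack([cv2.resize(a[0:100],(480,300),interpolation=2),cv2.resize(b,(480,300)[:1]+(300,),interpolation=2)]) if 0 else np.hstack([cv2.resize(a,(480,300),interpolation=2),cv2.resize(b,(300,300),interpolation=2)]))
for n in("scene","top"):
    c=dict(np.load(f"{n}0.npz"));P=pts(c)
    # board: brown, z~.021
    hsv=cv2.cvtColor(c["img"],cv2.COLOR_BGR2HSV)
    m=(abs(P[...,2]-.021)<.008)&(hsv[...,1]>60)&(P[...,0]>.2)&(P[...,0]<.9)&(P[...,1]<.4)&(P[...,1]>-.5)
    k,l,st,ce=cv2.connectedComponentsWithStats(m.astype(np.uint8))
    for i in range(1,k):
        if st[i,4]>60:
            q=P[l==i];r=cv2.minAreaRect(q[:,:2].astype(np.float32)*1000);print(n,st[i],np.round(q.mean(0),3),np.round(np.array(r[0]),0),np.round(r[1]),r[2])
    m=(P[...,2]>.06)&(P[...,2]<.18)&(P[...,0]>.25)&(P[...,0]<.8)&(P[...,1]<.33)&(P[...,1]>-.1)
    k,l,st,ce=cv2.connectedComponentsWithStats(m.astype(np.uint8))
    for i in range(1,k):
        if st[i,4]>8:
            q=P[l==i];print(n,st[i],np.round(q.min(0),3),np.round(q.max(0),3),np.round(np.median(q,0),3))
```

```text
scene [367 174  52  34 848] [ 0.483 -0.288  0.02 ] [ 459. -312.] [195. 241.] 86.30218505859375
scene [303 210  16   9  74] [0.505 0.087 0.016] [504.  85.] [37. 56.] 88.87178039550781
scene [294 245  14  13  90] [0.316 0.251 0.021] [315. 250.] [34. 49.] 37.95317459106445
scene [289 142  24  31 547] [ 0.728 -0.1    0.06 ] [ 0.799 -0.008  0.176] [ 0.754 -0.041  0.122]
scene [322 165  36  23 129] [ 0.432 -0.061  0.06 ] [ 0.592 -0.018  0.161] [ 0.551 -0.035  0.144]
scene [270 175  34  45 726] [0.408 0.077 0.06 ] [0.688 0.227 0.16 ] [0.501 0.186 0.096]
scene [293 228  14  16 104] [0.302 0.225 0.06 ] [0.332 0.277 0.098] [0.316 0.258 0.082]
top [354 163  28  36 326] [ 0.517 -0.039  0.017] [523. -39.] [171.  75.] 19.716880798339844
top [ 411  167   50   62 2553] [ 0.437 -0.31   0.022] [ 447. -314.] [196. 276.] 85.80902099609375
top [471 211  17  36 246] [ 0.309 -0.479  0.017] [ 308. -473.] [ 54. 148.] 89.770263671875
top [361 104  22  26 436] [ 0.733 -0.1    0.06 ] [ 0.8   -0.012  0.179] [ 0.759 -0.053  0.15 ]
top [329 134  11  16 147] [0.639 0.078 0.06 ] [0.69  0.12  0.116] [0.657 0.099 0.103]
top [299 136   7  17  65] [0.627 0.22  0.061] [0.684 0.244 0.126] [0.644 0.232 0.102]
top [364 150  14  33  90] [ 0.438 -0.062  0.061] [ 0.593 -0.024  0.161] [ 0.533 -0.04   0.148]
top [303 155  13  25 182] [0.453 0.174 0.06 ] [0.566 0.225 0.16 ] [0.518 0.199 0.144]
```

View pics/crop0.png

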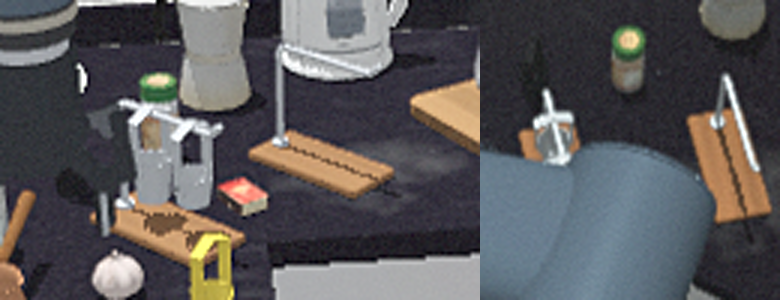

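The crop confirms two steel pails hanging one behind the other on the left stand, with the empty stand to the right. Next I fit the arm lines.

```bash
cat >> h.py <<'E'
def line(q):
    a=q[:,:2].astype(np.float32)
    vx,vy,x,y=cv2.fitLine(a,cv2.DIST_HUBER,0,.001,.001).ravel()
    if vx<0: vx,vy=-vx,-vy
    t=(a-[x,y])@[vx,vy]; n=(a-[x,y])@[-vy,vx]
    return np.array([vx,vy]),np.array([x,y]),t,n
def arm(P,y0,y1,zlo=.138,zhi=.152,x0=.38,x1=.66):
    m=(P[...,2]>zlo)&(P[...,2]<zhi)&(P[...,1]>y0)&(P[...,1]<y1)&(P[...,0]>x0)&(P[...,0]<x1)
    return m
E
python3 - <<'E'
from h import *
for n in("scene","top"):
    c=dict(np.load(f"{n}0.npz"));P=pts(c)
    for nm,(a,b) in dict(spare=(-.1,.02),loaded=(.15,.24)).items():
        m=arm(P,a,b,.136,.165);q=P[m]
        if len(q)<5: print(n,nm,len(q));continue
        d,o,t,nn=line(q);v=np.argwhere(m)
        print(n,nm,len(q),"dir",d.round(3),np.degrees(np.arctan2(d[1],d[0])).round(1),"ends",(o+d*t.min()).round(3),(o+d*t.max()).round(3),"resid",nn.std().round(4),"z",np.percentile(q[:,2],[5,50,95]).round(3),"px",v.min(0)[::-1],v.max(0)[::-1])
        if nm=="spare" : print(q[np.argsort(q[:,0])][::6].round(3).tolist())
        else: print(q[np.argsort(q[:,0])][::6].round(3).tolist())
E
```

```text
scene spare 85 dir [0.977 0.215] 12.4 ends [ 0.432 -0.061] [ 0.59  -0.026] resid 0.0029 z [0.141 0.147 0.155] px [322 165] [357 175]
[[0.432, -0.06, 0.161], [0.445, -0.058, 0.15], [0.451, -0.059, 0.144], [0.465, -0.057, 0.147], [0.472, -0.054, 0.149], [0.486, -0.055, 0.14], [0.494, -0.045, 0.152], [0.507, -0.046, 0.147], [0.518, -0.041, 0.149], [0.527, -0.039, 0.15], [0.542, -0.037, 0.149], [0.552, -0.035, 0.143], [0.564, -0.035, 0.147], [0.577, -0.031, 0.148], [0.591, -0.027, 0.136]]
scene loaded 154 dir [0.97  0.244] 14.1 ends [0.41  0.175] [0.558 0.212] resid 0.0112 z [0.138 0.147 0.154] px [270 184] [303 198]
[[0.408, 0.18, 0.16], [0.418, 0.178, 0.149], [0.428, 0.183, 0.147], [0.438, 0.18, 0.148], [0.446, 0.205, 0.139], [0.448, 0.193, 0.145], [0.449, 0.199, 0.14], [0.451, 0.202, 0.143], [0.453, 0.193, 0.147], [0.456, 0.187, 0.151], [0.46, 0.188, 0.15], [0.464, 0.19, 0.149], [0.474, 0.187, 0.148], [0.485, 0.191, 0.149], [0.496, 0.196, 0.146], [0.503, 0.211, 0.148], [0.507, 0.205, 0.148], [0.509, 0.219, 0.141], [0.511, 0.215, 0.139], [0.512, 0.186, 0.148], [0.514, 0.223, 0.14], [0.
[... 364 characters left out ...]
05, -0.043, 0.148], [0.515, -0.044, 0.146], [0.529, -0.044, 0.146], [0.54, -0.04, 0.15], [0.551, -0.033, 0.146], [0.566, -0.033, 0.152], [0.576, -0.034, 0.15]]
top loaded 103 dir [0.977 0.214] 12.4 ends [0.453 0.185] [0.562 0.209] resid 0.0101 z [0.142 0.149 0.156] px [303 155] [315 179]
[[0.453, 0.185, 0.153], [0.456, 0.193, 0.147], [0.462, 0.189, 0.152], [0.466, 0.178, 0.154], [0.472, 0.186, 0.157], [0.484, 0.194, 0.152], [0.498, 0.194, 0.15], [0.506, 0.222, 0.143], [0.511, 0.218, 0.143], [0.514, 0.202, 0.153], [0.518, 0.19, 0.155], [0.519, 0.206, 0.152], [0.521, 0.21, 0.148], [0.524, 0.187, 0.145], [0.526, 0.183, 0.148], [0.537, 0.206, 0.152], [0.547, 0.203, 0.151], [0.563, 0.207, 0.147]]
```

```bash
cat > g.py <<'E'
import sys
from h import *
from scipy.spatial.transform import Rotation as R
# usage: g.py x y z armdeg(of arm direction; tool y perpendicular)
x,y,z,a=map(float,sys.argv[1:5]);s=bot.observe()
M=R.from_rotvec(s["tool_rot"]).as_matrix();t=np.radians(a)
d=M.T@(np.array([x,y,z])-s["tool_pos"])
yd=np.array([-np.sin(t),np.cos(t),0]);l=M.T@yd
w=np.degrees(np.arctan2(-l[0],l[1]));w=(w+90)%180-90
print("clock",s["clock"].round(2),"pos",s["tool_pos"].round(4),"F",s["wrist_force"].round(1),"w",round(float(s["grip_width"]),4),"gf",round(float(s["gripper_force"]),1))
print("axes",M.round(3).tolist(),"shift units",(d/.12).round(3),"yaw deg",w.round(2),"units",(w/180).round(4),"j",s["joint_positions"].round(2))
E
python3 g.py .455 .189 .231 12.8
```

```text
Traceback (most recent call last):
  File "g.py", line 10, in <module>
    print("clock",s["clock"].round(2),"pos",s["tool_pos"].round(4),"F",s["wrist_force"].round(1),"w",round(float(s["grip_width"]),4),"gf",round(float(s["gripper_force"]),1))
                  ^^^^^^^^^^^^^^^^
AttributeError: 'float' object has no attribute 'round'
```

```bash
sed -i 's/^x,y,z,a/np.set_printoptions(suppress=True);x,y,z,a/;s/s\["clock"\].round(2)/round(s["clock"],2)/;s/s=bot.observe()/s={k:np.array(v) if np.ndim(v) else float(v) for k,v in bot.observe().items()}/' g.py
python3 g.py .455 .189 .231 12.8
```

```text
clock 0.1 pos [0.1729 0.4953 0.2308] F [-0.4 -0.6 -0.1] w 0.0856 gf 0.0
axes [[-0.944, 0.33, -0.0], [0.33, 0.944, -0.001], [0.0, -0.001, -1.0]] shift units [-3.061 -1.636 -0.   ] yaw deg -32.04 units -0.178 j [ 1.24  0.24 -0.01  1.32  0.    1.57]
```

```bash
python3 -m inch '[{"grip":1,"dx":-0.25,"dy":-0.13,"dz":0,"yaw":-0.035},{"grip":1,"dx":-0.5,"dy":-0.27,"dz":0,"yaw":-0.07},{"grip":1,"dx":-0.75,"dy":-0.4,"dz":0,"yaw":-0.107},{"grip":1,"dx":-1,"dy":-0.53,"dz":0,"yaw":-0.142},{"grip":1,"dx":-1,"dy":-0.53,"dz":0,"yaw":-0.178}]'; python3 g.py .455 .189 .231 12.8
```

```text
clock: 0.52
tool_pos: [0.2678, 0.3924, 0.2311]
tool_rot: [-0.353, 3.121, -0.003]
wrist_force: [0.6, 1.8, 1.1]
grip_width: 0.0856
gripper_force: 0.0
clock 0.52 pos [0.2678 0.3924 0.2311] F [0.6 1.8 1.1] w 0.0856 gf 0.0
axes [[-0.975, -0.224, 0.001], [-0.224, 0.975, -0.002], [-0.0, -0.002, -1.0]] shift units [-1.142 -2.001  0.006] yaw deg 0.12 units 0.0007 j [ 0.97  0.15 -0.12  1.3  -0.    0.75]
```

```bash
python3 -m inch '[{"grip":1,"dx":-0.57,"dy":-1,"dz":0,"yaw":0},{"grip":1,"dx":-0.57,"dy":-1,"dz":0,"yaw":0},{"grip":1,"dx":-0.57,"dy":-1,"dz":0,"yaw":0},{"grip":1,"dx":-0.57,"dy":-1,"dz":0,"yaw":0}]' >/dev/null;  python3 -m inch '[{"grip":1,"dx":-0.57,"dy":-1,"dz":0,"yaw":0},{"grip":1,"dx":-0.57,"dy":-1,"dz":0,"yaw":0},{"grip":1,"dx":-0.57,"dy":-1,"dz":0,"yaw":0},{"grip":1,"dx":-0.57,"dy":-1,"dz":0,"yaw":0},{"grip":1,"dx":-0.57,"dy":-1,"dz":0,"yaw":0}]'; python3 g.py .455 .189 .104 12.8
python3 - <<'E'
from h import *
c=cam("scene");P=pts(c);cv2.imwrite("pics/s1.png",cv2.resize(c["img"][130:270,200:400],(800,560),interpolation=2))
c2=cam("top");P2=pts(c2);np.savez("top1.npz",**c2);np.savez("scene1.npz",**c)
for nm,P in(("scene",P),("top",P2)):
    m=arm(P,.15,.24,.136,.165,.38,.62);q=P[m];print(nm,len(q))
    if len(q)>5:
        print(q[np.argsort(q[:,0])][::5].round(3).tolist())
E
```

```text
clock: 1.27
tool_pos: [0.4537, 0.1899, 0.2308]
tool_rot: [0.344, -3.122, 0.001]
wrist_force: [-0.1, 0.4, 0.1]
grip_width: 0.0855
gripper_force: 0.0
clock 1.27 pos [0.4537 0.1899 0.2308] F [-0.1  0.4  0.1] w 0.0855 gf 0.0
axes [[-0.976, -0.218, -0.0], [-0.218, 0.976, -0.001], [0.0, -0.001, -1.0]] shift units [-0.009 -0.008  1.057] yaw deg -0.24 units -0.0013 j [ 0.4   0.18 -0.09  1.3  -0.    0.18]
scene 155
[[0.414, 0.173, 0.159], [0.418, 0.174, 0.154], [0.426, 0.176, 0.149], [0.434, 0.179, 0.147], [0.44, 0.183, 0.145], [0.445, 0.194, 0.15], [0.447, 0.189, 0.148], [0.449, 0.184, 0.149], [0.451, 0.198, 0.146], [0.453, 0.204, 0.147], [0.454, 0.166, 0.142], [0.455, 0.199, 0.141], [0.458, 0.197, 0.143], [0.464, 0.164, 0.138], [0.47, 0.19, 0.147], [0.483, 0.193, 0.147], [0.488, 0.194, 0.145], [0.496, 0.196, 0.146], [0.503, 0.219, 0.143], [0.507, 0.201, 0.151], [0.509, 0.219, 0.137], [0.51, 0.195, 0.141], [0.513, 0.221, 0.136], [0.515, 0.174, 0.14], [0.516, 0.195, 0.149], [0.518, 0.202, 0.147], [0.521, 0.208, 0.148], [0.526, 0.178, 0.137], [0.537, 0.206, 0.148], [0.543, 0.202, 0.149], [0.555, 0.207, 0.142]]
top 120
[[0.433, 0.181, 0.157], [0.446, 0.204, 0.15], [0.45, 0.182, 0.142], [0.451, 0.189, 0.148], [0.454, 0.178, 0.151], [0.455, 0.197, 0.141], [0.457, 0.162, 0.146], [0.459, 0.166, 0.15], [0.461, 0.182, 0.153], [0.463, 0.174, 0.149], [0.465, 0.182, 0.154], [0.473, 0.186, 0.148], [0.481, 0.186, 0.149], [0.492, 0.19, 0.154], [0.5, 0.198, 0.155], [0.509, 0.222, 0.138], [0.513, 0.194, 0.148], [0.514, 0.218, 0.146], [0.516, 0.202, 0.149], [0.519, 0.21, 0.145], [0.52, 0.214, 0.143], [0.521, 0.198, 0.157], [0.523, 0.175, 0.146], [0.528, 0.191, 0.144]]
```

View pics/s1.png

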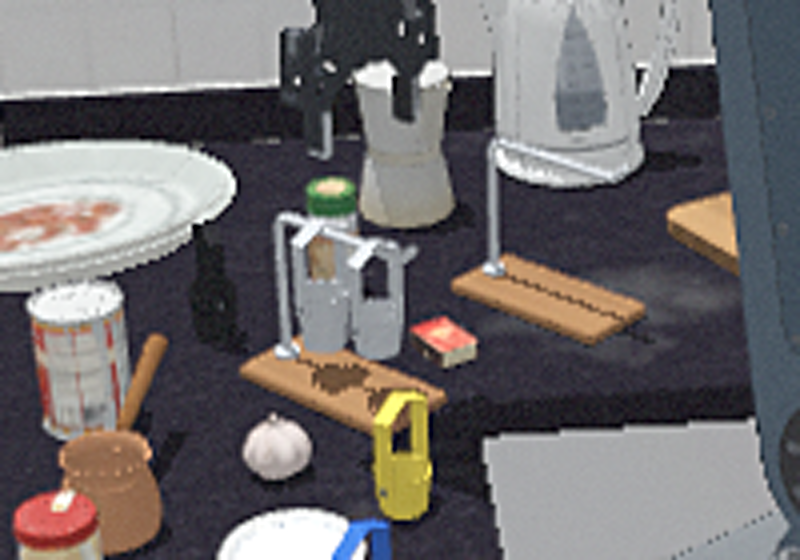

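The gripper is above the front pail, with both hanging pails visible at about (325,300) and (375,300) in the crop. A black look-alike stands behind at (210,300). Next I descend and grasp.

```bash
python3 -m inch '[{"grip":1,"dx":-0.01,"dy":-0.025,"dz":0.25,"yaw":0},{"grip":1,"dx":-0.01,"dy":-0.025,"dz":0.5,"yaw":0},{"grip":1,"dx":-0.01,"dy":-0.025,"dz":0.75,"yaw":0},{"grip":1,"dx":-0.01,"dy":-0.025,"dz":0.9,"yaw":0},{"grip":1,"dx":-0.01,"dy":-0.025,"dz":1,"yaw":0}]' 40 >/dev/null;  python3 -m inch '[{"grip":1,"dx":0,"dy":0,"dz":0.06,"yaw":0},{"grip":1,"dx":0,"dy":0,"dz":0.06,"yaw":0}]'; python3 -m inch '[{"grip":-0.2,"dx":0,"dy":0,"dz":0.06,"yaw":0},{"grip":-0.2,"dx":0,"dy":0,"dz":0.06,"yaw":0},{"grip":-0.4,"dx":0,"dy":0,"dz":0,"yaw":0},{"grip":-0.4,"dx":0,"dy":0,"dz":0,"yaw":0},{"grip":-0.4,"dx":0,"dy":0,"dz":0,"yaw":0}]'
```

```text
clock: 1.95
tool_pos: [0.4522, 0.1903, 0.1029]
tool_rot: [0.353, -3.119, 0.001]
wrist_force: [-0.9, -0.4, 0.3]
grip_width: 0.085
gripper_force: 0.0
clock: 2.37
tool_pos: [0.4544, 0.19, 0.1052]
tool_rot: [-0.35, 3.12, 0.001]
wrist_force: [1.1, 0.6, -2.0]
grip_width: 0.0496
gripper_force: 43.0
```

```bash
python3 -m inch '[{"grip":-0.4,"dx":0,"dy":0,"dz":-0.08,"yaw":0},{"grip":-0.4,"dx":0,"dy":0,"dz":-0.16,"yaw":0},{"grip":-0.4,"dx":0,"dy":0,"dz":-0.23,"yaw":0},{"grip":-0.4,"dx":0,"dy":0,"dz":-0.23,"yaw":0},{"grip":-0.4,"dx":0,"dy":0,"dz":-0.23,"yaw":0}]' 60;  python3 -m inch '[{"grip":-0.4,"dx":0.15,"dy":0,"dz":0,"yaw":0},{"grip":-0.4,"dx":0.3,"dy":0,"dz":0,"yaw":0},{"grip":-0.4,"dx":0.45,"dy":0,"dz":0,"yaw":0},{"grip":-0.4,"dx":0.6,"dy":0,"dz":0,"yaw":0},{"grip":-0.4,"dx":0.8,"dy":0,"dz":0,"yaw":0}]'; python3 -m inch '[{"grip":-0.4,"dx":0,"dy":0,"dz":0,"yaw":0}]' ; python3 g.py .388 -.073 .133 12.6
python3 - <<'E'
from h import *
c=cam("scene");cv2.imwrite("pics/s2.png",cv2.resize(c["img"][130:270,200:400],(800,560),interpolation=2))
E
```

```text
clock: 2.78
tool_pos: [0.4543, 0.1899, 0.1326]
tool_rot: [-0.35, 3.12, 0.001]
wrist_force: [0.9, -0.4, -0.6]
grip_width: 0.0496
gripper_force: 62.6
clock: 3.2
tool_pos: [0.3599, 0.1683, 0.1314]
tool_rot: [-0.35, 3.122, -0.0]
wrist_force: [-0.5, 0.3, -1.0]
grip_width: 0.0491
gripper_force: 62.6
clock: 3.28
tool_pos: [0.3557, 0.1669, 0.131]
tool_rot: [0.35, -3.118, 0.002]
wrist_force: [-1.1, -1.0, -0.5]
grip_width: 0.049
gripper_force: 62.7
clock 3.28 pos [0.3557 0.1669 0.131 ] F [-1.1 -1.  -0.5] w 0.049 gf 62.7
axes [[-0.975, -0.222, -0.004], [-0.222, 0.975, -0.002], [0.004, -0.001, -1.0]] shift units [ 0.181 -2.009 -0.014] yaw deg 0.22 units 0.0012 j [ 0.44  0.08 -0.48  1.02  0.    0.21]
```

View pics/s2.png

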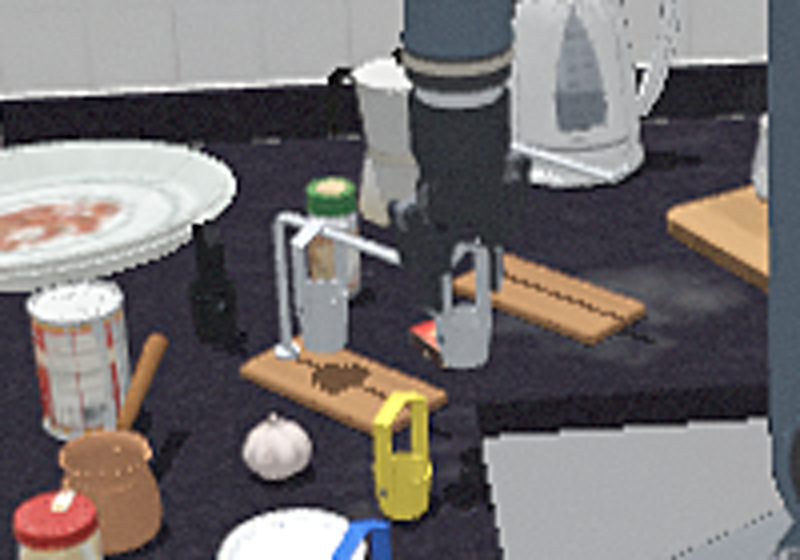

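The front pail is held clear at (465,320) and the rear pail is still hanging at (325,310). I move in front of the spare arm.

```bash
python3 -m inch '[{"grip":-0.4,"dx":0.02,"dy":-0.25,"dz":0,"yaw":0},{"grip":-0.4,"dx":0.05,"dy":-0.5,"dz":0,"yaw":0},{"grip":-0.4,"dx":0.07,"dy":-0.75,"dz":0,"yaw":0},{"grip":-0.4,"dx":0.09,"dy":-1,"dz":0,"yaw":0}]' >/dev/null;  python3 -m inch '[{"grip":-0.4,"dx":0.02,"dy":-0.25,"dz":0,"yaw":0},{"grip":-0.4,"dx":0.05,"dy":-0.5,"dz":0,"yaw":0},{"grip":-0.4,"dx":0.07,"dy":-0.75,"dz":0,"yaw":0},{"grip":-0.4,"dx":0.09,"dy":-1,"dz":0,"yaw":0},{"grip":-0.4,"dx":0.09,"dy":-1,"dz":0,"yaw":0}]'; python3 -m inch '[{"grip":-0.4,"dx":0,"dy":0,"dz":0,"yaw":0},{"grip":-0.4,"dx":0,"dy":0,"dz":0,"yaw":0}]';python3 g.py .507 -.045 .131 12.6
python3 - <<'E'
from h import *
c=cam("scene");cv2.imwrite("pics/s3.png",cv2.resize(c["img"][130:270,240:440],(800,560),interpolation=2))
E
```

```text
clock: 4.08
tool_pos: [0.3941, -0.0747, 0.1318]
tool_rot: [-0.344, 3.121, -0.003]
wrist_force: [0.3, -0.9, -0.3]
grip_width: 0.0492
gripper_force: 63.0
clock: 4.25
tool_pos: [0.3924, -0.0705, 0.1315]
tool_rot: [0.349, -3.122, -0.0]
wrist_force: [-0.2, 0.9, -1.4]
grip_width: 0.0493
gripper_force: 63.0
clock 4.25 pos [ 0.3924 -0.0705  0.1315] F [-0.2  0.9 -1.4] w 0.0493 gf 63.0
axes [[-0.975, -0.221, -0.0], [-0.221, 0.975, 0.0], [0.0, 0.0, -1.0]] shift units [-0.978 -0.003  0.004] yaw deg 0.14 units 0.0008 j [-0.18  0.09 -0.47  1.01  0.   -0.4 ]
```

View pics/s3.png

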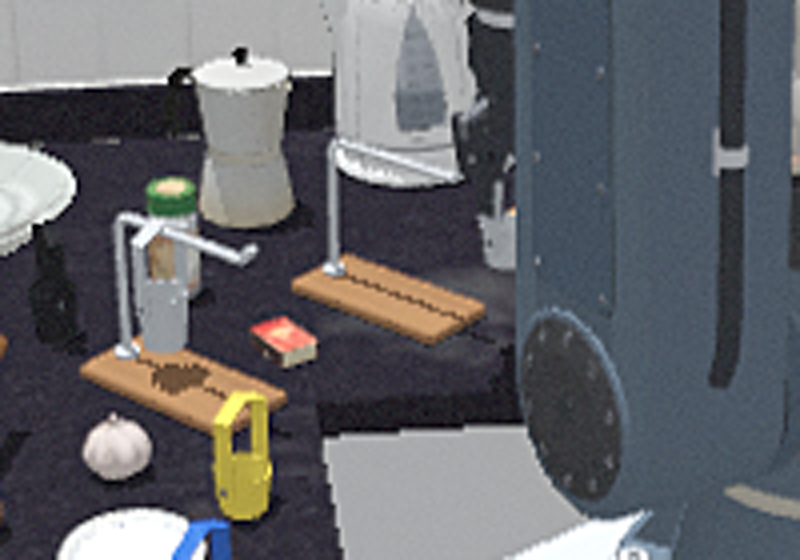

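The pail is in front of the spare arm's tip (490,235 in the crop) and lined up, so I thread it on.

```bash
python3 -m inch '[{"grip":-0.4,"dx":-0.12,"dy":0,"dz":0,"yaw":0},{"grip":-0.4,"dx":-0.24,"dy":0,"dz":0,"yaw":0},{"grip":-0.4,"dx":-0.36,"dy":0,"dz":0,"yaw":0},{"grip":-0.4,"dx":-0.48,"dy":0,"dz":0,"yaw":0},{"grip":-0.4,"dx":-0.55,"dy":0,"dz":0,"yaw":0}]' | grep -A3 -E 'pos|wrist';  python3 -m inch '[{"grip":-0.4,"dx":-0.12,"dy":0,"dz":0,"yaw":0},{"grip":-0.4,"dx":-0.24,"dy":0,"dz":0,"yaw":0},{"grip":-0.4,"dx":-0.36,"dy":0,"dz":0,"yaw":0},{"grip":-0.4,"dx":-0.43,"dy":0,"dz":0,"yaw":0},{"grip":-0.4,"dx":-0.43,"dy":0,"dz":0,"yaw":0}]'; python3 -m inch '[{"grip":-0.4,"dx":0,"dy":0,"dz":0.06,"yaw":0},{"grip":-0.4,"dx":0,"dy":0,"dz":0.12,"yaw":0},{"grip":-0.4,"dx":0,"dy":0,"dz":0.17,"yaw":0},{"grip":-0.4,"dx":0,"dy":0,"dz":0.2,"yaw":0},{"grip":-0.4,"dx":0,"dy":0,"dz":0.2,"yaw":0}]'
python3 - <<'E'
from h import *
c=cam("scene");cv2.imwrite("pics/s4.png",cv2.resize(c["img"][130:270,240:440],(800,560),interpolation=2))
E
```

```text
tool_pos: [0.458, -0.0543, 0.1317]
tool_rot: [-0.354, 3.121, 0.0]
wrist_force: [0.2, 0.5, -0.7]
grip_width: 0.0493
gripper_force: 63.0
clock: 5.13
tool_pos: [0.5082, -0.0434, 0.1315]
tool_rot: [-0.353, 3.121, -0.0]
wrist_force: [-0.2, 0.2, -0.8]
grip_width: 0.0494
gripper_force: 63.0
clock: 5.55
tool_pos: [0.5058, -0.0445, 0.1066]
tool_rot: [0.35, -3.12, -0.0]
wrist_force: [-0.1, -0.1, -1.2]
grip_width: 0.0494
gripper_force: 63.0
```

View pics/s4.png

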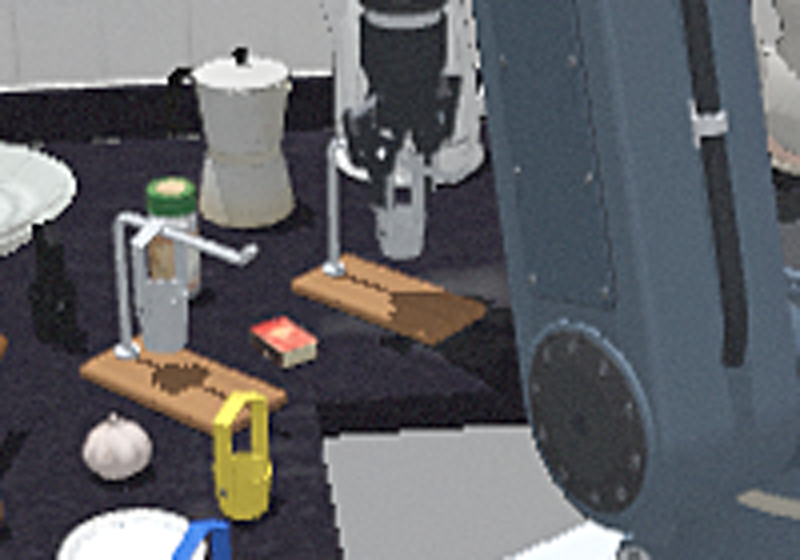

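The pail is on the spare arm at about (400,215). I lower the last bit until it is borne, then open.

```bash
python3 -m inch '[{"grip":-0.4,"dx":0,"dy":0,"dz":0.01,"yaw":0},{"grip":-0.4,"dx":0,"dy":0,"dz":0.015,"yaw":0},{"grip":-0.4,"dx":0,"dy":0,"dz":0.015,"yaw":0}]'|grep -E 'pos|wrist_f'; python3 -m inch '[{"grip":-0.4,"dx":0,"dy":0,"dz":0.01,"yaw":0},{"grip":-0.4,"dx":0,"dy":0,"dz":0.01,"yaw":0}]'|grep -E 'pos|wrist_f'
```

```text
tool_pos: [0.507, -0.0445, 0.106]
wrist_force: [-0.1, 0.1, -0.5]
tool_pos: [0.5069, -0.0444, 0.1047]
wrist_force: [-0.9, -0.3, -0.7]
```

```bash
python3 -m inch '[{"grip":0,"dx":0,"dy":0,"dz":0.01,"yaw":0},{"grip":0.2,"dx":0,"dy":0,"dz":0.01,"yaw":0},{"grip":0.5,"dx":0,"dy":0,"dz":0.01,"yaw":0},{"grip":1,"dx":0,"dy":0,"dz":0.01,"yaw":0},{"grip":1,"dx":0,"dy":0,"dz":0.01,"yaw":0}]'|grep -E 'pos|wrist_f|width'; python3 -m inch '[{"grip":1,"dx":0,"dy":0,"dz":-0.1,"yaw":0},{"grip":1,"dx":0,"dy":0,"dz":-0.3,"yaw":0},{"grip":1,"dx":0,"dy":0,"dz":-0.6,"yaw":0},{"grip":1,"dx":0,"dy":0,"dz":-0.9,"yaw":0},{"grip":1,"dx":0,"dy":0,"dz":-1,"yaw":0}]'
python3 g.py .516 .2015 .231 12.8
python3 - <<'E'
from h import *
c=cam("scene");cv2.imwrite("pics/s5.png",cv2.resize(c["img"][130:270,240:440],(800,560),interpolation=2))
E
```

```text
tool_pos: [0.507, -0.0444, 0.1036]
wrist_force: [0.8, -0.7, 0.1]
grip_width: 0.0841
clock: 6.85
tool_pos: [0.5085, -0.0445, 0.2284]
tool_rot: [-0.35, 3.116, -0.002]
wrist_force: [1.2, -0.1, 0.3]
grip_width: 0.0857
gripper_force: 0.0
clock 6.85 pos [ 0.5085 -0.0445  0.2284] F [ 1.2 -0.1  0.3] w 0.0857 gf 0.0
axes [[-0.975, -0.222, 0.006], [-0.222, 0.975, -0.001], [-0.006, -0.002, -1.0]] shift units [-0.515  1.985 -0.023] yaw deg 0.0 units 0.0 j [-0.09  0.21 -0.06  1.3  -0.   -0.31]
```

View pics/s5.png

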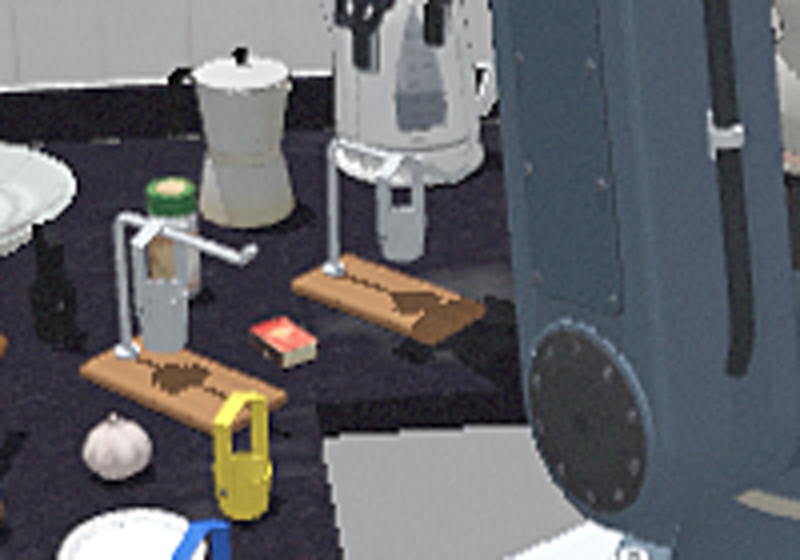

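The front pail hangs on the spare arm at (400,215). Next I go to the rear pail.

```bash
python3 -m inch '[{"grip":1,"dx":-0.06,"dy":0.25,"dz":0,"yaw":0},{"grip":1,"dx":-0.13,"dy":0.5,"dz":0,"yaw":0},{"grip":1,"dx":-0.19,"dy":0.75,"dz":0,"yaw":0},{"grip":1,"dx":-0.26,"dy":1,"dz":0,"yaw":0}]' >/dev/null;  python3 -m inch '[{"grip":1,"dx":-0.06,"dy":0.25,"dz":0,"yaw":0},{"grip":1,"dx":-0.13,"dy":0.5,"dz":0,"yaw":0},{"grip":1,"dx":-0.19,"dy":0.75,"dz":0,"yaw":0},{"grip":1,"dx":-0.25,"dy":0.98,"dz":0,"yaw":0},{"grip":1,"dx":-0.25,"dy":0.98,"dz":0,"yaw":0}]'>/dev/null; python3 -m inch '[{"grip":1,"dx":0,"dy":0,"dz":0,"yaw":0},{"grip":1,"dx":0,"dy":0,"dz":0,"yaw":0}]';python3 g.py .515 .200 .104 12.8
python3 - <<'E'
from h import *
for n in("scene","top"):
    P=pts(cam(n));m=arm(P,.15,.24,.136,.16,.40,.62);q=P[m];print(n,len(q),q[np.argsort(q[:,0])][::6].round(3).tolist())
E
```

```text
clock: 7.82
tool_pos: [0.5136, 0.2006, 0.223]
tool_rot: [0.351, -3.121, 0.001]
wrist_force: [-0.2, 0.1, -0.8]
grip_width: 0.0851
gripper_force: 0.0
clock 7.82 pos [0.5136 0.2006 0.223 ] F [-0.2  0.1 -0.8] w 0.0851 gf 0.0
axes [[-0.975, -0.222, -0.001], [-0.222, 0.975, -0.001], [0.001, -0.001, -1.0]] shift units [-0.011 -0.007  0.992] yaw deg 0.03 units 0.0002 j [ 0.37  0.29  0.03  1.32 -0.    0.15]
scene 120 [[0.411, 0.175, 0.157], [0.423, 0.178, 0.147], [0.43, 0.181, 0.145], [0.44, 0.179, 0.141], [0.451, 0.183, 0.148], [0.462, 0.187, 0.149], [0.471, 0.185, 0.145], [0.48, 0.191, 0.15], [0.49, 0.192, 0.151], [0.502, 0.197, 0.148], [0.507, 0.212, 0.143], [0.51, 0.199, 0.152], [0.512, 0.194, 0.151], [0.513, 0.209, 0.143], [0.515, 0.2, 0.151], [0.517, 0.176, 0.143], [0.52, 0.212, 0.145], [0.529, 0.21, 0.152], [0.543, 0.206, 0.143], [0.551, 0.209, 0.144]]
top 17 [[0.524, 0.206, 0.151], [0.541, 0.203, 0.146], [0.554, 0.207, 0.147]]
```

Aligned; next I descend, grasp and lift.

```bash
python3 -m inch '[{"grip":1,"dx":-0.01,"dy":0,"dz":0.25,"yaw":0},{"grip":1,"dx":-0.01,"dy":0,"dz":0.5,"yaw":0},{"grip":1,"dx":-0.01,"dy":0,"dz":0.75,"yaw":0},{"grip":1,"dx":-0.01,"dy":0,"dz":0.9,"yaw":0},{"grip":1,"dx":-0.01,"dy":0,"dz":0.99,"yaw":0}]' 40 | grep -E 'pos|wrist_f'; python3 -m inch '[{"grip":-0.4,"dx":0,"dy":0,"dz":0,"yaw":0},{"grip":-0.4,"dx":0,"dy":0,"dz":0,"yaw":0},{"grip":-0.4,"dx":0,"dy":0,"dz":0,"yaw":0},{"grip":-0.4,"dx":0,"dy":0,"dz":0,"yaw":0},{"grip":-0.4,"dx":0,"dy":0,"dz":0,"yaw":0}]'; python3 -m inch '[{"grip":-0.4,"dx":0,"dy":0,"dz":-0.08,"yaw":0},{"grip":-0.4,"dx":0,"dy":0,"dz":-0.16,"yaw":0},{"grip":-0.4,"dx":0,"dy":0,"dz":-0.24,"yaw":0},{"grip":-0.4,"dx":0,"dy":0,"dz":-0.24,"yaw":0},{"grip":-0.4,"dx":0,"dy":0,"dz":-0.24,"yaw":0}]' 60
```

```text
tool_pos: [0.5139, 0.1993, 0.1023]
wrist_force: [0.1, 0.1, -0.1]
clock: 8.75
tool_pos: [0.516, 0.2007, 0.106]
tool_rot: [-0.349, 3.12, -0.001]
wrist_force: [0.8, -5.3, 5.5]
grip_width: 0.0502
gripper_force: 41.7
clock: 9.17
tool_pos: [0.5156, 0.2016, 0.1345]
tool_rot: [-0.351, 3.12, 0.001]
wrist_force: [0.2, -0.1, -0.9]
grip_width: 0.0499
gripper_force: 61.6
```

```bash
python3 -m inch '[{"grip":-0.4,"dx":0.13,"dy":0,"dz":0,"yaw":0},{"grip":-0.4,"dx":0.26,"dy":0,"dz":0,"yaw":0},{"grip":-0.4,"dx":0.39,"dy":0,"dz":0,"yaw":0},{"grip":-0.4,"dx":0.52,"dy":0,"dz":0,"yaw":0},{"grip":-0.4,"dx":0.65,"dy":0,"dz":0,"yaw":0}]' | grep -E 'pos|wrist_f'; python3 -m inch '[{"grip":-0.4,"dx":0.13,"dy":0,"dz":0,"yaw":0},{"grip":-0.4,"dx":0.26,"dy":0,"dz":0,"yaw":0},{"grip":-0.4,"dx":0.39,"dy":0,"dz":0,"yaw":0},{"grip":-0.4,"dx":0.52,"dy":0,"dz":0,"yaw":0},{"grip":-0.4,"dx":0.65,"dy":0,"dz":0,"yaw":0}]'; python3 -m inch '[{"grip":-0.4,"dx":0,"dy":0,"dz":0,"yaw":0},{"grip":-0.4,"dx":0,"dy":0,"dz":0,"yaw":0}]' >/dev/null; python3 g.py .43 -.29 .231 12.8
python3 - <<'E'
from h import *
c=cam("scene");cv2.imwrite("pics/s6.png",cv2.resize(c["img"][130:270,240:440],(800,560),interpolation=2))
for n in("scene","top"):
    P=pts(cam(n) if n=="top" else c)
    m=(P[...,0]>.2)&(P[...,0]<.75)&(P[...,1]>-.5)&(P[...,1]<-.15)&(P[...,2]>.035)&(P[...,2]<.13)
    q=P[m];print(n,len(q),q.min(0),q.max(0),np.median(q,0))
E
```

```text
tool_pos: [0.438, 0.1837, 0.133]
wrist_force: [-0.5, 0.0, -1.2]
clock: 10.0
tool_pos: [0.3619, 0.1664, 0.1332]
tool_rot: [0.35, -3.121, 0.0]
wrist_force: [-0.4, 0.7, -1.0]
grip_width: 0.0494
gripper_force: 61.7
clock 10.17 pos [0.3627 0.1666 0.1335] F [ 0.6  1.1 -1.3] w 0.0495 gf 61.7
axes [[-0.975, -0.222, 0.0], [-0.222, 0.975, 0.0], [-0.0, 0.0, -1.0]] shift units [ 0.298 -3.835 -0.812] yaw deg 0.03 units 0.0002 j [ 0.43  0.08 -0.47  1.02 -0.    0.21]
scene 618 [ 0.53670054 -0.36697866  0.03509364] [ 0.74971153 -0.20192064  0.12988569] [ 0.72584808 -0.26402125  0.08267467]
top 581 [ 0.33492254 -0.36266008  0.03509449] [ 0.74998428 -0.20637719  0.12991166] [ 0.72479714 -0.2912023   0.08490485]
```

View pics/s6.png

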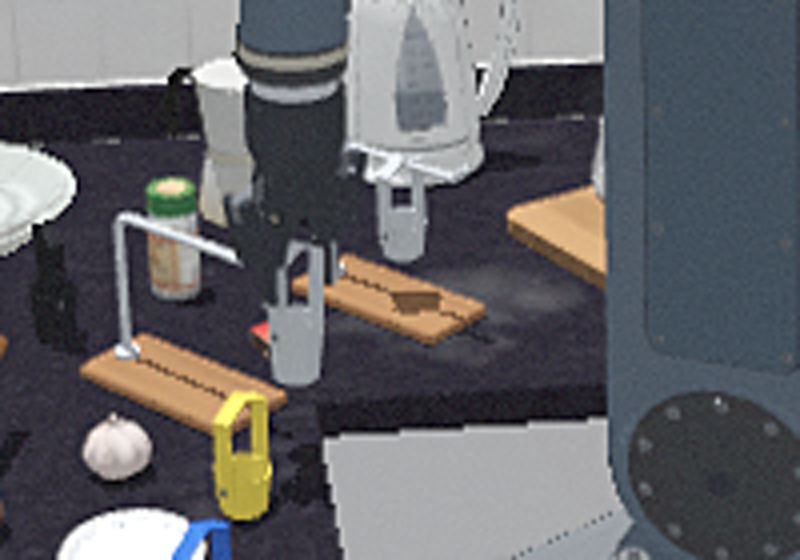

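The rear pail is held clear at (298,330) and the front pail hangs at (400,215). I carry it round the front of the spare stand to bare board near (0.42, -0.305).

```bash
python3 -m inch '[{"grip":-0.4,"dx":0.06,"dy":-0.28,"dz":-0.05,"yaw":0},{"grip":-0.4,"dx":0.12,"dy":-0.55,"dz":-0.1,"yaw":0},{"grip":-0.4,"dx":0.19,"dy":-0.83,"dz":-0.1,"yaw":0}]' | grep -E 'pos|wrist_f'; python3 -m inch '[{"grip":-0.4,"dx":0.06,"dy":-0.28,"dz":0,"yaw":0},{"grip":-0.4,"dx":0.12,"dy":-0.55,"dz":0,"yaw":0},{"grip":-0.4,"dx":0.19,"dy":-0.83,"dz":0,"yaw":0}]'| grep -E 'pos|wrist_f';  python3 -m inch '[{"grip":-0.4,"dx":0.06,"dy":-0.28,"dz":0,"yaw":0},{"grip":-0.4,"dx":0.12,"dy":-0.55,"dz":0,"yaw":0},{"grip":-0.4,"dx":0.19,"dy":-0.83,"dz":0,"yaw":0},{"grip":-0.4,"dx":0.19,"dy":-0.83,"dz":0,"yaw":0}]'| grep -E 'pos|wrist_f';  python3 -m inch '[{"grip":-0.4,"dx":-0.03,"dy":-0.24,"dz":0,"yaw":0},{"grip":-0.4,"dx":-0.06,"dy":-0.48,"dz":0,"yaw":0},{"grip":-0.4,"dx":-0.09,"dy":-0.72,"dz":0,"yaw":0}]'| grep -E 'pos|wrist_f'; python3 -m inch '[{"grip":-0.4,"dx":-0.03,"dy":-0.24,"dz":0,"yaw":0},{"grip":-0.4,"dx":-0.06,"dy":-0.48,"dz":0,"yaw":0},{"grip":-0.4,"dx":-0.09,"dy":-0.72,"dz":0,"yaw":0},{"grip":-0.4,"dx":-0.09,"dy":-0.72,"dz":0,"yaw":0},{"grip":-0.4,"dx":-0.09,"dy":-0.72,"dz":0,"yaw":0}]'| grep -E 'pos|wrist_f'; python3 g.py .42 -.305 .09 12.8
```

```text
tool_pos: [0.3643, 0.064, 0.1463]
wrist_force: [0.5, -0.5, -0.9]
tool_pos: [0.3636, -0.0394, 0.1457]
wrist_force: [1.4, 0.6, -0.8]
tool_pos: [0.3637, -0.1454, 0.1457]
wrist_force: [0.7, -0.4, -0.9]
tool_pos: [0.3931, -0.2236, 0.1454]
wrist_force: [0.4, -0.1, -1.3]
tool_pos: [0.4225, -0.305, 0.1447]
wrist_force: [-0.7, 0.3, -1.3]
clock 11.77 pos [ 0.4225 -0.305   0.1447] F [-0.7  0.3 -1.3] w 0.0495 gf 62.4
axes [[-0.976, -0.22, -0.001], [-0.22, 0.976, 0.0], [0.0, 0.001, -1.0]] shift units [0.02  0.005 0.455] yaw deg -0.1 units -0.0006 j [-0.63  0.28 -0.19  1.11 -0.   -0.85]
```

Run:
```python
from h import *
a=cam("scene");b=cam("top");P=pts(b)
cv2.imwrite("pics/s7.png",np.hstack([cv2.resize(a["img"][120:240,310:470],(400,300),interpolation=2),cv2.resize(b["img"][130:250,355:515],(400,300),interpolation=2)]))
c=dict(np.load("top0.npz"));P=pts(c);m=(P[...,0]>.3)&(P[...,0]<.62)&(P[...,1]>-.42)&(P[...,1]<-.2)&(P[...,2]>.05)&(P[...,2]<.125);q=P[m];print(q.min(0),q.max(0),np.median(q,0))
```

```text
[ 0.52467525 -0.36352305  0.05017522] [ 0.56367785 -0.32138136  0.1188255 ] [ 0.53860431 -0.33855969  0.08884536]
```

View pics/s7.png

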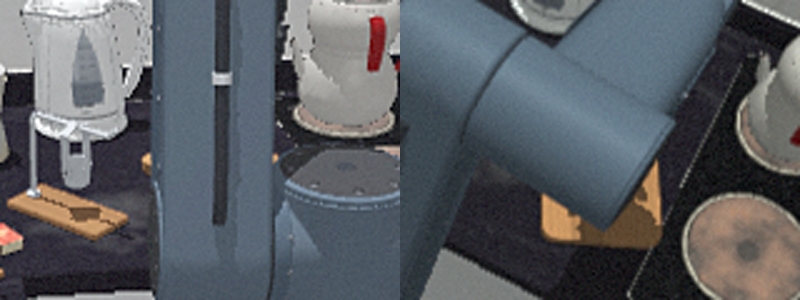

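Both views of the placing spot are hidden by the arm; the front pail still hangs (75,155). The shaker at (0.54, -0.34) is well clear, so I lower by feel.

```bash
python3 -m inch '[{"grip":-0.4,"dx":0,"dy":0,"dz":0.12,"yaw":0},{"grip":-0.4,"dx":0,"dy":0,"dz":0.25,"yaw":0},{"grip":-0.4,"dx":0,"dy":0,"dz":0.36,"yaw":0},{"grip":-0.4,"dx":0,"dy":0,"dz":0.43,"yaw":0},{"grip":-0.4,"dx":0,"dy":0,"dz":0.43,"yaw":0}]' | grep -E 'pos|wrist_f'; python3 -m inch '[{"grip":-0.4,"dx":0,"dy":0,"dz":0.01,"yaw":0},{"grip":-0.4,"dx":0,"dy":0,"dz":0.02,"yaw":0},{"grip":-0.4,"dx":0,"dy":0,"dz":0.02,"yaw":0}]' | grep -E 'pos|wrist_f';python3 -m inch '[{"grip":-0.4,"dx":0,"dy":0,"dz":0.01,"yaw":0},{"grip":-0.4,"dx":0,"dy":0,"dz":0.01,"yaw":0}]' | grep -E 'pos|wrist_f'
```

```text
tool_pos: [0.4209, -0.3022, 0.0926]
wrist_force: [-0.3, -0.0, -0.8]
tool_pos: [0.4222, -0.3038, 0.0921]
wrist_force: [-1.3, -0.3, -0.4]
tool_pos: [0.422, -0.3038, 0.0906]
wrist_force: [0.2, 0.4, -1.2]
```

```bash
python3 -m inch '[{"grip":-0.4,"dx":0,"dy":0,"dz":0.01,"yaw":0},{"grip":-0.4,"dx":0,"dy":0,"dz":0.01,"yaw":0}]' | grep -E 'pos|wrist_f';python3 -m inch '[{"grip":-0.4,"dx":0,"dy":0,"dz":0.01,"yaw":0},{"grip":-0.4,"dx":0,"dy":0,"dz":0.01,"yaw":0}]' | grep -E 'pos|wrist_f'
```

```text
tool_pos: [0.4218, -0.3037, 0.0891]
wrist_force: [-0.4, -0.0, -0.5]
tool_pos: [0.4217, -0.3037, 0.0878]
wrist_force: [0.3, 0.0, 0.1]
```

```bash
python3 -m inch '[{"grip":-0.4,"dx":0,"dy":0,"dz":0.008,"yaw":0},{"grip":-0.4,"dx":0,"dy":0,"dz":0.008,"yaw":0}]' | grep -E 'pos|wrist_f'
```

```text
tool_pos: [0.422, -0.3037, 0.0875]
wrist_force: [-0.7, 0.2, 5.4]
```

The pail is on the board (5 N upward). I release, rise and move aside to look.

```bash
python3 -m inch '[{"grip":-0.1,"dx":0,"dy":0,"dz":0,"yaw":0},{"grip":0.2,"dx":0,"dy":0,"dz":0,"yaw":0},{"grip":0.6,"dx":0,"dy":0,"dz":0,"yaw":0},{"grip":1,"dx":0,"dy":0,"dz":0,"yaw":0},{"grip":1,"dx":0,"dy":0,"dz":0,"yaw":0}]' | grep -E 'pos|wrist_f|width'; python3 -m inch '[{"grip":1,"dx":0,"dy":0,"dz":-0.15,"yaw":0},{"grip":1,"dx":0,"dy":0,"dz":-0.4,"yaw":0},{"grip":1,"dx":0,"dy":0,"dz":-0.7,"yaw":0},{"grip":1,"dx":0,"dy":0,"dz":-1,"yaw":0},{"grip":1,"dx":0,"dy":0,"dz":-1,"yaw":0}]' | grep -E 'pos|wrist_f'; python3 -m inch '[{"grip":1,"dx":0,"dy":0.25,"dz":-0.1,"yaw":0},{"grip":1,"dx":0.05,"dy":0.5,"dz":-0.2,"yaw":0},{"grip":1,"dx":0.1,"dy":0.75,"dz":-0.3,"yaw":0},{"grip":1,"dx":0.2,"dy":1,"dz":-0.3,"yaw":0},{"grip":1,"dx":0.2,"dy":1,"dz":-0.3,"yaw":0}]' | grep -E 'pos|wrist_f'; python3 -m inch '[{"grip":1,"dx":0.05,"dy":0.25,"dz":0,"yaw":0},{"grip":1,"dx":0.1,"dy":0.5,"dz":0,"yaw":0},{"grip":1,"dx":0.15,"dy":0.75,"dz":0,"yaw":0},{"grip":1,"dx":0.2,"dy":1,"dz":0,"yaw":0},{"grip":1,"dx":0.2,"dy":1,"dz":0,"yaw":0}]' | grep -E 'pos|wrist_f|clock'
python3 - <<'E'
from h import *
a=cam("scene");b=cam("top")
cv2.imwrite("pics/s8.png",np.hstack([cv2.resize(a["img"][130:250,280:440],(400,300),interpolation=2),cv2.resize(b["img"][120:240,340:500],(400,300),interpolation=2)]))
for c in(a,b):
    P=pts(c);m=(P[...,0]>.37)&(P[...,0]<.47)&(P[...,1]>-.36)&(P[...,1]<-.25)&(P[...,2]>.03)&(P[...,2]<.2);q=P[m]
    if len(q): print(len(q),q.min(0),q.max(0),np.median(q,0))
E
```

```text
tool_pos: [0.4218, -0.3037, 0.0869]
wrist_force: [-0.6, -0.6, 0.2]
grip_width: 0.0841
tool_pos: [0.4241, -0.3053, 0.2135]
wrist_force: [-0.1, -0.4, -0.1]
tool_pos: [0.3689, -0.1886, 0.2437]
wrist_force: [-0.3, -0.5, 0.3]
clock: 14.87
tool_pos: [0.3194, -0.0773, 0.243]
wrist_force: [-0.6, 0.3, 0.1]
187 [ 0.37130656 -0.35897636  0.03032663] [ 0.46013161 -0.27225936  0.14008934] [ 0.42306314 -0.30011678  0.0680454 ]
```

View pics/s8.png

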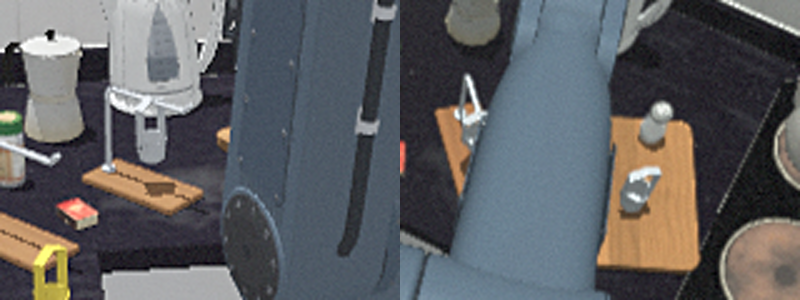

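The rear pail stands upright on the board at (640,188), with its top at z≈0.14 as expected. The front pail hangs on the spare stand at (152,130), and the robot is clear of both.

```bash
python3 -m inch '[{"grip":1,"dx":0,"dy":0,"dz":0,"yaw":0},{"grip":1,"dx":0,"dy":0,"dz":0,"yaw":0},{"grip":1,"dx":0,"dy":0,"dz":0,"yaw":0}]' >/dev/null; python3 -c "
from plant import workorder;print(workorder.job_done())"
```

```text
the job is handed in; nothing more can be done
None
```

The front pail now hangs on the spare stand's arm, the rear pail stands upright on the wooden board, and the job was handed in at about 15 s on the clock; no verdict came back.

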